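# Short spin in the microcentrifuge

### The job

Give the loaded tubes a short spin: ease the centrifuge's open lid shut, without slamming it, until it is fully down, then switch the machine on by pressing down the raised half of the green rocker, and only then press the yellow short-spin key right in and keep it held, finishing with the key still held down. It is all done by pushing with the closed fingertips: the lid is not to be gripped or swung back open. Do not press the blue start key, and leave the things standing around the machine in their places.

Things in the scene. Friction and masses are not known exactly. Their poses are not given: they have to be found in the camera images.
- centrifuge: White bench microcentrifuge, fixed to the bench, 240 mm deep (x), 226 mm wide (y); origin under the centre of its base on the bench; x from front to back (away from the robot), y to its left seen from the front, z up. Behind: a flat deck 130 mm high with the rotor bowl, and the lid over it. Front 68 mm: a dark grey sloping control panel
- panel_mid (a point): Middle of the control panel's face, 86 mm in front of the centrifuge's centre, 115.5 mm high. The panel rises away from the robot at 0.35 rad to the level; its outward normal is (-0.343, 0, 0.939) in the centrifuge's frame. From left to right: display, blue key (y = +10 mm), yellow key (y = -36 mm), green rocker (y = -86 mm)
- lid (a joint): Lid angle, rad: 0 fully shut (level on the deck), 0.55 to 0.95 at the start, 1.3 fully open. White, with a clear round window (also firm to push); 155 mm from hinge to free edge, 204 mm wide, 22 mm thick. Hinged at the back, free edge to the front. A stiff hinge keeps it wherever it is left: it must be pushed all the way; 1 to 5 N down on its outer face moves it
- lid_hinge (a point): Hinge line of the lid, at its middle, at the level of the lid's underside: 105 mm behind the centrifuge's centre, 131.5 mm above the bench. Its frame turns with the lid: the lid reaches from x = 0 to -155 mm, z = 0 (underside) to 22 mm (outer face)
- lid_middle (a point): Centre of the lid's outer (upper) face, 77.5 mm from the hinge; moves with the lid, 153.5 mm above the bench when shut
- lid_edge (a point): Middle of the free edge of the lid's outer (upper) face, 155 mm from the hinge; moves with the lid
- rocker (a joint): Green mains rocker, rad: 0 off, 0.44 on; stiff, about 4 N at its end; it stays where it is left, so press it right down. V-shaped cap 36 mm long up the slope, 26 mm wide, pivoting at its middle 3 mm above the panel. Off: the half away from the robot (white line) stands up at 0.44 rad to the panel, its end 8 mm above the pivot. On: that half lies parallel to the panel, 3 mm above it
- rocker_on_end (a point): Point on the raised (off) face of that far half, on its middle line, 14 mm from the pivot: the place to press. It moves with the rocker, about 6 mm down along the panel's normal from off to on
- spin_key (a joint): Yellow short-spin key, m pressed in along the panel's normal: 0 out, 0.0045 fully in. Spring return: 1.5 N to start, 5 N fully in; it comes out again when let go
- spin_key_top (a point): Centre of the yellow key's face, 20 mm (up the slope) by 24 mm (y), 7 mm above the panel when out
- start_key (a joint): Blue start key beside the yellow one, same make and values; not to be pressed
- start_key_top (a point): Centre of the blue key's face, 20 by 24 mm, 46 mm to the left of the yellow key
- plates: Loose stack of four dark red-brown agar plates, 90 mm across, 60 mm high; origin under its centre
- loop_cup: Loose pale orange cup, 68 mm across and 95 mm high, with orange inoculating loops that stand up to 175 mm; origin under its centre
- reagent: Loose amber bottle, 60 mm across, 125 mm high; origin under its centre
- tube_rack: Loose green rack of microtubes, 60 x 110 mm, 46 mm high; origin under its centre, long side along its y

How it is judged:
By the outcome, as a careful person would: the job done as asked, in the order asked, and still so for the second after the job is handed in, while the arm keeps its last pose, push and grip.
It also fails if it takes over 42 s, if anything falls off the work surface, if the arm or the gripper's body presses on something with over 40 N, if the wrist force passes 120 N, or if a joint passes its speed limit or range.

### The arm

A 6-joint arm with a two-finger parallel gripper is mounted at the origin on the work surface. World frame = base frame: x ahead of the robot, y to its left, z up, the work surface at z = 0. Lengths are in mm, angles in rad, forces in N, time in s.
With the tool pointing down it reaches from about 275 to 750 mm from the base axis. Payload 10.2 kg.
Tool frame: the origin (TCP) lies midway between the tips of the shut fingers; the grasp point (between the pads) lies 19 mm behind it; z points along the fingers, y is the line along which they close (so a half turn about z gives the same grasp; the last joint's range is limited). The gripper opens to 85 mm and grips with 20 to 120 N. Pads are 22 mm wide; open, the fingers measure 114 mm over their backs; the gripper's body (76 mm by 85 mm) begins 54 mm behind the grasp point. The pads swing forward as they close: fully open they stand 13 mm farther back than shut.
Start: joints at [1.025, 0.313, 1.498, -0, 1.331, -0.223], TCP at [166.555, 497.886, 231.294] pointing down, gripper open.
Joint ranges: [-2.94, 2.94], [-0.97, 2.17], [0.19, 2.56], [-1.23, 4.37], [0.02, 3.11], [-2.88, 2.88]. Speed limits (rad/s): [2.39, 2.39, 3.01, 3.14, 3.14, 3.14].

### API

Orientations are given as a unit quaternion [w, x, y, z].
In Python, from rig import ctrl gives the robot as it stands.
- The arm moves only by the tool send_rows, never from a script. Its argument "targets" is a list of rows, each a list of 7 numbers: the closure, from -1 (fully open) to 1 (shut), so that 0 is half open, then the shift along the tool's x, y, z in m, then the turn, a rotation vector about the tool's x, y, z in rad. In form: [[claw, dx, dy, dz, ax, ay, az], ...]. A call has exactly 10 rows; each row shifts and turns the commanded pose from where the row before left it, along the tool's axes as they then stand; what a row does not reach is not made up. A row lasts 1/8 s, in which the tool goes at most 62.5 mm and 10.7 degrees, less where a joint would pass 70% of its speed; a pose out of reach is approached as far as the arm can. A call with a gripper value outside its range is refused whole. The fingers move at their own pace and stop on an object; "squeeze" is the grip in N (left out, the last holds). Time passes only in rows, so rows that do not move let the fingers close, or fill a call up. It gives the time, the measured TCP pose, the force, the opening and the grip force at its end, in the units of the state.
- ctrl.sense(): the state, without advancing time (a new reading comes with each control period).
- ctrl.capture(name): name is "side" or "top"; returns a dict with "img" (480x640x3 uint8, red, green, blue), "camera_matrix" (3x3 intrinsics, pixels), "R" (3x3) and "t" (3): a world point X has camera coordinates R X + t. Camera axes: x right, y down, z forward; pixel columns grow to the right and rows downward; lengths in mm; the calibration is good to about 2 mm. A picture is of the moment at which its call begins. There is no depth.
- ctrl.finish_job(): hands the job in; it is judged then, once.
Trained networks look in a picture, given as the dict that the camera call returned (one of the last four; its "shot" number tells which), for a name from the list of things; names that differ only in an ending like _2 or _b are one class to them, and where a whole thing is asked for, a point or a joint stands for the part that bears it (a point fixed in the world has none). Each returns a list of dicts, best first, with "score" (0 to 1); they miss things now and then, are a little off and sometimes report something else, mostly with a low value. They report only what shows in the picture. A call takes as long as a camera call.
- ctrl.boxes_of(query, picture): "extent" ([left, top, width, height] in pixels, round what is visible of it).
- ctrl.landmark_of(query, picture): "point" ([column, row] in pixels: a listed point, or the origin of a listed thing).
The state is a dict: "time_s": time; "joints": joint angles; "dq": joint speeds; "tau": joint torques, N m; "eef_pos": TCP position; "ee_rot": TCP orientation; "force": force on the tool from outside, world axes, zero at the start; "wrist_torque": the same for the moment, N m; "grip_width": opening from 0.0 (shut) to 1.0 (fully open); "grip_force": force on a finger pad.
Only numpy, scipy, OpenCV 4.12 (cv2) and the standard library are available. Lean on these libraries where they do the work, as an engineer would, in place of code of your own. Each camera call takes 0.05 s, during which the arm holds its last target. There are 200 camera calls.

## Working session

There is one attempt and no reset: what is moved stays moved. The work goes in short steps, Python scripts to look and compute and a tool call to move; the robot and the scene stay as the last step left them, time stands still between calls to the robot, and variables do not carry over. Pictures are saved under pics/ and viewed, at most 10 in all, crops included, and the job is handed in when it is done.

Besides the shell and the picture viewer there is one more tool, called after "Request:" as a command line: name --pt "numbers of a row" for each row, then --argument value for the rest. send_rows: Moves the arm, as the interface text tells. Its arguments: {"type":"object","properties":{"targets":{"type":"array"},"squeeze":{"type":"number"}},"required":["targets"]}

```bash
mkdir -p pics; cat > h.py <<'E'
import numpy as np, cv2
from rig import ctrl
def ray(p,px):
    K,R,t=[np.array(p[k],float) for k in("camera_matrix","R","t")]
    d=R.T@np.linalg.solve(K,[px[0],px[1],1]); return -R.T@t, d/np.linalg.norm(d)
def tri(pp):
    A=np.zeros((3,3));b=np.zeros(3)
    for p,px in pp:
        c,d=ray(p,px);M=np.eye(3)-np.outer(d,d);A+=M;b+=M@c
    X=np.linalg.solve(A,b)
    return X,[round(float(np.linalg.norm(np.cross(X-ray(p,px)[0],ray(p,px)[1]))),1) for p,px in pp]
def proj(p,X):
    K,R,t=[np.array(p[k],float) for k in("camera_matrix","R","t")]
    v=K@(R@X+t); return v[:2]/v[2]
E
python3 - <<'E'
from h import *
P={n:ctrl.capture(n) for n in("side","top")}
for n in P: cv2.imwrite(f"pics/{n}0.png",P[n]["img"][:,:,::-1]); print(n,P[n]["shot"],(-np.array(P[n]["R"]).T@P[n]["t"]).round())
for q in "centrifuge panel_mid lid_hinge lid_middle lid_edge rocker_on_end spin_key_top start_key_top plates loop_cup reagent tube_rack".split():
    L={n:ctrl.landmark_of(q,P[n]) for n in P}
    s=[(n,[round(float(x)) for x in L[n][0]["point"]],round(L[n][0]["score"],2)) for n in P if L[n]]
    print(q,s, end=" ")
    if len(s)==2: X,e=tri([(P[n],L[n][0]["point"]) for n in P]); print(X.round(1),e)
    else: print()
s=ctrl.sense();print(s["time_s"],s["eef_pos"],s["ee_rot"])
E
```

```text
side 1 [  33. -682.  732.]
top 2 [ 483.   44. 1025.]
centrifuge [('side', [322, 285], 0.65), ('top', [328, 229], 0.74)] [565.1   9.2   5.4] [0.4, 0.4]
panel_mid [('side', [281, 259], 0.66), ('top', [329, 266], 0.91)] [475.5  14.4 108.3] [6.9, 6.9]
lid_hinge [('side', [364, 216], 0.94), ('top', [328, 173], 0.91)] [665.3  12.6 138.8] [0.0, 0.0]
lid_middle [('side', [351, 191], 0.67), ('top', [331, 185], 0.83)] [627.6  10.8 208.3] [2.0, 2.0]
lid_edge [('side', [336, 172], 0.7), ('top', [331, 202], 0.73)] [589.4  12.3 259.9] [1.4, 1.4]
rocker_on_end [('side', [321, 279], 0.78), ('top', [376, 265], 0.46)] [486.1 -84.2 120.4] [3.0, 3.0]
spin_key_top [('side', [297, 264], 0.54), ('top', [225, 235], 0.61)] [593.6 229.1 -87.3] [46.4, 46.4]
start_key_top [('side', [283, 252], 0.61), ('top', [328, 267], 0.61)] [476.7  15.  122.5] [3.5, 3.5]
plates [('side', [397, 348], 0.63), ('top', [422, 223], 0.97)] [ 577.5 -206.3    1.9] [1.5, 1.5]
loop_cup [('side', [217, 267], 0.88), ('top', [251, 294], 0.84)] [415.5 183.2   3.8] [3.4, 3.4]
reagent [('side', [260, 234], 0.6), ('top', [223, 237], 0.8)] [549.6 242.9   4.2] [3.0, 3.0]
tube_rack [('side', [293, 379], 0.67), ('top', [399, 309], 0.56)] [ 382.9 -154.3   -5.2] [0.6, 0.6]
1.3 [166.52862704 497.89120821 231.2946775 ] [-8.75427153e-06  1.60679979e-01  9.87006557e-01 -8.67522068e-07]
```

View pics/side0.png

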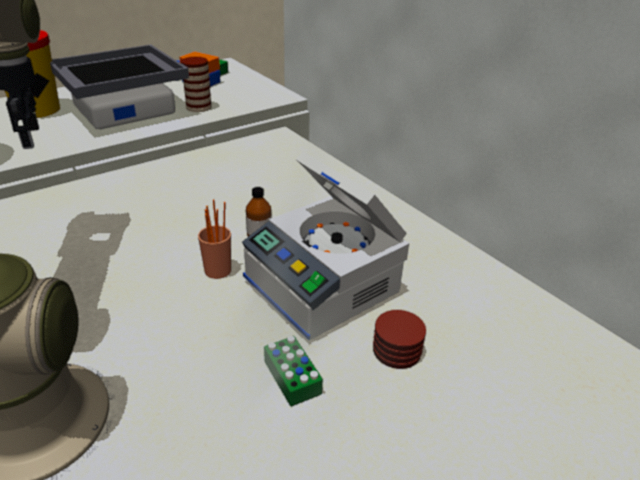

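View pics/top0.png

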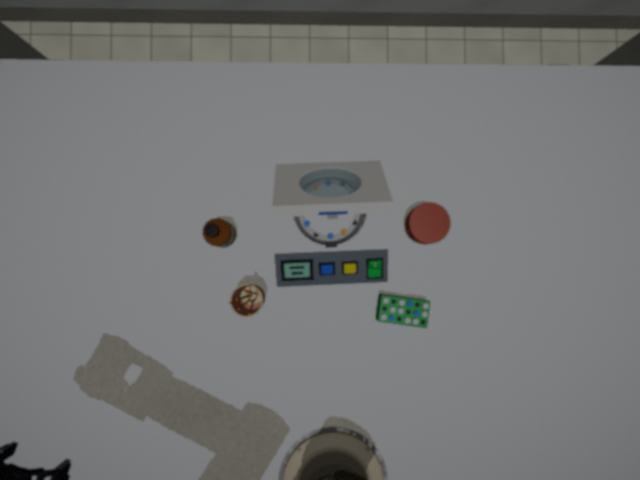

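The side view shows the machine with its lid up: blue key (284,255), yellow (298,267), green rocker (313,282). In the top view the same three sit at (327,269), (350,268) and (375,268). Next I fit the machine's pose to the colour centroids and landmarks.

```bash
cat > fit.py <<'E'
from h import *
from scipy.optimize import least_squares
n=np.array([-.343,0,.939]);u=np.array([.939,0,.343]);pm=np.array([-86,0,115.5])
M={"yellow":pm+[0,-36,0]+6*n,"blue":pm+[0,10,0]+6*n,"green":pm+[0,-86,0]+6*n,"lid_hinge":np.array([105,0,131.5])}
def lidpt(a,r,h=22,y=0): return np.array([105-r*np.cos(a)+h*np.sin(a),y,131.5+r*np.sin(a)+h*np.cos(a)])
def world(p,X): c,s=np.cos(p[2]),np.sin(p[2]);return np.array([[c,-s,0],[s,c,0],[0,0,1]])@X+[p[0],p[1],0]
H={"yellow":(20,35),"blue":(105,125),"green":(45,75)}
def fit(P):
    obs=[]
    for v,p in P.items():
        hsv=cv2.cvtColor(p["img"],cv2.COLOR_RGB2HSV); c0=proj(p,np.array([483,-23,118]))
        for k,(a,b) in H.items():
            m=cv2.inRange(hsv,(a,110,60),(b,255,255)); nn,_,st,ce=cv2.connectedComponentsWithStats(m)
            g=[i for i in range(1,nn) if st[i,4]>40 and np.hypot(*(ce[i]-c0))<70]
            if g: i=min(g,key=lambda i:np.hypot(*(ce[i]-c0))) if k!="green" else max(g,key=lambda i:st[i,4]);obs.append((p,k,ce[i],1));print(v,k,ce[i].round(1),st[i])
        for q in("lid_hinge","lid_edge","lid_middle"):
            L=ctrl.landmark_of(q,p)
            if L: obs.append((p,q,np.array(L[0]["point"]),.4))
    def X(x,k): return world(x,lidpt(x[3],155) if k=="lid_edge" else lidpt(x[3],77.5) if k=="lid_middle" else M[k])
    r=least_squares(lambda x:np.concatenate([w*(proj(p,X(x,k))-o) for p,k,o,w in obs]),[565,10,0,.8],x_scale=[10,10,.1,.1],loss="soft_l1")
    print("pose",r.x.round(3))
    for p,k,o,w in obs: print(p["shot"],k,(proj(p,X(r.x,k))-o).round(1))
    return r.x
E
python3 - <<'E'
from fit import *
P={v:ctrl.capture(v) for v in("side","top")}
x=fit(P)
for k in M: print(k,world(x,M[k]).round(1))
print("edge",world(x,lidpt(x[3],155)).round(1),"rocker",world(x,pm+[0,-86,0]+3*n+14*(u*np.cos(.44)+n*np.sin(.44))).round(1))
p=P["side"]; cv2.imwrite("pics/c.png",cv2.resize(p["img"][150:350,220:440,::-1],None,fx=3,fy=3,interpolation=2)[:600,:660])
E
```

```text
side yellow [298.  266.2] [290 260  16  14 136]
side blue [283.4 253.5] [277 248  14  12 104]
side green [312.9 281.9] [302 271  23  22 263]
top yellow [349.6 268. ] [343 263  14  11 146]
top blue [326.8 269.1] [320 264  14  11 140]
top green [374.6 268.8] [368 260  14  18 226]
pose [5.61389e+02 7.96400e+00 3.20000e-02 8.76000e-01]
3 yellow [-0.6 -0.6]
3 blue [-0.4 -0.3]
3 green [ 1.1 -2.1]
3 lid_hinge [ 0.5 -2. ]
3 lid_edge [-0.2  2.7]
3 lid_middle [1.7 1.4]
4 yellow [0.3 1.3]
4 blue [0.1 1. ]
4 green [ 0.2 -0.3]
4 lid_hinge [ 4.3 -0.8]
4 lid_edge [-0.7 -0.4]
4 lid_middle [-0.2 -2.5]
yellow [474.5 -30.9 121.1]
blue [473.1  15.1 121.1]
green [476.2 -80.9 121.1]
lid_hinge [666.3  11.4 131.5]
edge [584.1   8.7 264.7] rocker [487.  -80.5 128.3]
```

View pics/c.png

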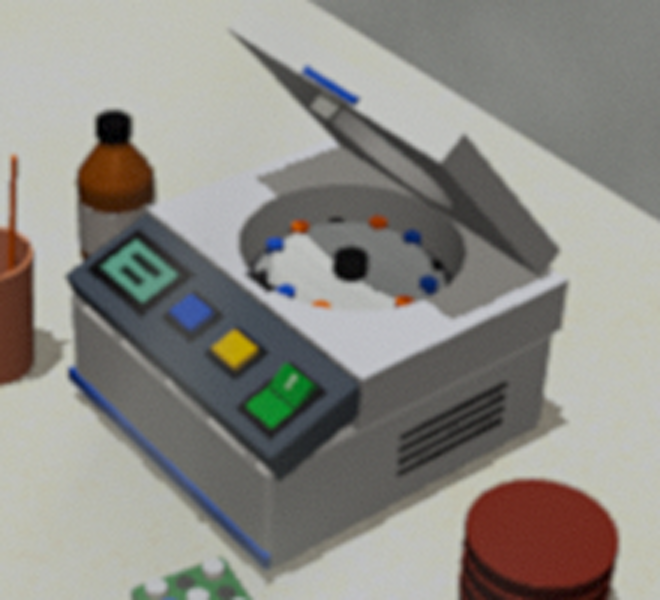

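```bash
cat > plan.py <<'E'
from fit import *
from scipy.spatial.transform import Rotation as Ro
X=np.array([562.3,8.2,.03,.876])
def down(tilt=0):  # tool z along -machine z, tilted so that tool z=-panel normal at tilt=.35
    Rz=Ro.from_euler("z",X[2]); c,s=np.cos(tilt),np.sin(tilt)
    return Rz*Ro.from_matrix(np.array([[-c,0,s],[0,1,0],[-s,0,-c]]))
def cur():
    s=ctrl.sense();q=np.array(s["ee_rot"]);return np.array(s["eef_pos"]),Ro.from_quat(q[[1,2,3,0]]),s
def rows(path,p,R,claw=1):
    out=[]
    for tp,tR in path:
        d=R.inv().apply(np.array(tp)-p)/1000; w=(R.inv()*tR).as_rotvec()
        row=[claw]+[round(float(v),4) for v in d]+[round(float(v),3) for v in w]; out.append(row)
        p=p+R.apply(np.array(row[1:4]))*1000; R=R*Ro.from_rotvec(row[4:])
    print(str(out).replace(" ",""));return p,R
def line(p,R,tp,tR,n):
    rv=(R.inv()*tR).as_rotvec()
    return [(p+(np.array(tp)-p)*k/n,R*Ro.from_rotvec(rv*k/n)) for k in range(1,n+1)]
E
python3 - <<'E'
from plan import *
p,R,s=cur();print(s["time_s"])
def lidtcp(a,r=125,h=12,up=0): return world(X,lidpt(a,r)+[h,0,up])
T=lidtcp(.876,up=60);print(T,lidtcp(.876),lidtcp(0))
L=line(p,R,T,down(),14); L[:]=[(q+[0,0,40*np.sin(np.pi*(i+1)/14)],r) for i,(q,r) in enumerate(L)]
p,R=rows(L[:10],p,R); rows(L[10:]+[L[-1]]*6,p,R)
E
```

```text
1.7
[616.14718592   9.81590038 301.60805228] [616.14718592   9.81590038 241.60805228] [554.30359973   7.960036   153.5       ]
[[1,-0.0415,-0.0229,-0.0139,-0.0,-0.0,-0.025],[1,-0.0409,-0.0239,-0.0135,-0.0,-0.0,-0.025],[1,-0.0404,-0.0249,-0.0126,-0.0,-0.0,-0.026],[1,-0.0396,-0.026,-0.0114,-0.0,-0.0,-0.025],[1,-0.039,-0.0269,-0.0097,-0.0,-0.0,-0.025],[1,-0.0383,-0.0279,-0.008,-0.0,-0.0,-0.025],[1,-0.0376,-0.0289,-0.0061,-0.0,-0.0,-0.025],[1,-0.0369,-0.0298,-0.004,-0.0,-0.0,-0.026],[1,-0.0361,-0.0307,-0.002,-0.0,-0.0,-0.025],[1,-0.0353,-0.0316,-0.0003,-0.0,-0.0,-0.025]]
[[1,-0.0345,-0.0325,0.0013,-0.0,-0.0,-0.025],[1,-0.0336,-0.0334,0.0026,-0.0,-0.0,-0.025],[1,-0.0329,-0.0342,0.0034,-0.0,-0.0,-0.026],[1,-0.0319,-0.035,0.0039,-0.0,-0.0,-0.025],[1,-0.0,-0.0,-0.0,-0.0,-0.0,0.0],[1,-0.0,-0.0,-0.0,-0.0,-0.0,0.0],[1,-0.0,-0.0,-0.0,-0.0,-0.0,0.0],[1,-0.0,-0.0,-0.0,-0.0,-0.0,0.0],[1,-0.0,-0.0,-0.0,-0.0,-0.0,0.0],[1,-0.0,-0.0,-0.0,-0.0,-0.0,0.0]]
```

Request:
send_rows --pt "1 -0.0415 -0.023 -0.014 0 0 -0.025" --pt "1 -0.041 -0.024 -0.0135 0 0 -0.025" --pt "1 -0.0405 -0.025 -0.0125 0 0 -0.026" --pt "1 -0.0395 -0.026 -0.0115 0 0 -0.025" --pt "1 -0.039 -0.027 -0.0095 0 0 -0.025" --pt "1 -0.0385 -0.028 -0.008 0 0 -0.025" --pt "1 -0.0375 -0.029 -0.006 0 0 -0.025" --pt "1 -0.037 -0.03 -0.004 0 0 -0.026" --pt "1 -0.036 -0.0305 -0.002 0 0 -0.025" --pt "1 -0.0355 -0.0315 0 0 0 -0.025" --squeeze 20

```text
time_s: 2.95
eef_pos: [488.9, 147.5, 312.5]
ee_rot: [0.0, 0.035, 0.999, 0.0]
force: [-0.2, 0.4, -0.2]
grip_width: 0.001
grip_force: 0.0
```

Request:
send_rows --pt "1 -0.0345 -0.0325 0.001 0 0 -0.025" --pt "1 -0.0335 -0.0335 0.0025 0 0 -0.025" --pt "1 -0.033 -0.034 0.0035 0 0 -0.026" --pt "1 -0.032 -0.035 0.004 0 0 -0.025" --pt "1 0 0 0.005 0 0 0" --pt "1 0 0 0.01 0 0 0" --pt "1 0 0 0.01 0 0 0" --pt "1 0 0 0.01 0 0 0" --pt "1 0 0 0.005 0 0 0" --pt "1 0 0 0 0 0 0"

```text
time_s: 4.2
eef_pos: [616.3, 9.5, 261.1]
ee_rot: [-0.0, -0.015, 1.0, 0.0]
force: [0.5, 0.6, 0.4]
grip_width: 0.002
grip_force: 0.0
```

```bash
python3 - <<'E'
from plan import *
p,R,s=cur();print(s["time_s"],p,R.as_matrix().round(3).tolist(),s["force"],s["grip_width"])
def lidtcp(a,r=125,h=12,up=0): return world(X,lidpt(a,r)+[h,0,up])
A=np.r_[np.linspace(.876,0,31)]
L=[(p*(1-k/5)+lidtcp(.876)*k/5,down()) for k in range(1,6)]+[(lidtcp(a),down()) for a in A[1:]]+[(lidtcp(0,up=-1),down())]*5
for i in range(0,40,10): p,R=rows(L[i:i+10],p,R)
P={v:ctrl.capture(v) for v in("side","top")}
a=P["side"]["img"][100:300,230:430,::-1];b=P["top"]["img"][130:330,230:430,::-1]
cv2.imwrite("pics/d.png",cv2.resize(np.hstack([a,b]),None,fx=2,fy=2))
E
```

```text
4.2 [616.3342984    9.51840182 261.08947341] [[-1.0, -0.03, -0.0], [-0.03, 1.0, 0.0], [0.0, 0.0, -1.0]] [0.46839301 0.5685373  0.40519425] 0.001673500369650553
[[1,0.0,0.0001,0.0039,0.0,-0.0,0.0],[1,0.0001,0.0,0.0039,0.0,-0.0,0.0],[1,0.0,0.0001,0.0039,0.0,-0.0,0.0],[1,0.0,0.0,0.0039,0.0,-0.0,0.0],[1,0.0001,0.0001,0.0039,0.0,-0.0,0.0],[1,0.0032,0.0,0.0019,0.0,-0.0,0.0],[1,0.0031,0.0,0.002,0.0,-0.0,0.0],[1,0.0031,0.0,0.002,0.0,-0.0,0.0],[1,0.003,0.0,0.0022,0.0,-0.0,0.0],[1,0.0029,0.0,0.0022,0.0,-0.0,0.0]]
[[1,0.0029,0.0,0.0024,0.0,-0.0,0.0],[1,0.0028,0.0,0.0024,0.0,-0.0,0.0],[1,0.0027,0.0,0.0025,0.0,-0.0,0.0],[1,0.0027,0.0,0.0026,0.0,-0.0,0.0],[1,0.0026,0.0,0.0026,0.0,-0.0,0.0],[1,0.0025,0.0,0.0028,0.0,-0.0,0.0],[1,0.0024,0.0,0.0028,0.0,-0.0,0.0],[1,0.0024,0.0,0.0028,0.0,-0.0,0.0],[1,0.0022,0.0,0.003,0.0,-0.0,0.0],[1,0.0022,0.0,0.003,0.0,-0.0,0.0]]
[[1,0.0021,0.0,0.003,0.0,-0.0,0.0],[1,0.002,0.0,0.0032,0.0,-0.0,0.0],[1,0.0019,0.0,0.0031,0.0,-0.0,0.0],[1,0.0018,0.0,0.0033,0.0,-0.0,0.0],[1,0.0017,0.0,0.0033,0.0,-0.0,0.0],[1,0.0016,0.0,0.0033,0.0,-0.0,0.0],[1,0.0015,0.0,0.0034,0.0,-0.0,0.0],[1,0.0014,0.0,0.0034,0.0,-0.0,0.0],[1,0.0014,0.0,0.0035,0.0,-0.0,0.0],[1,0.0012,0.0,0.0035,0.0,-0.0,0.0]]
[[1,0.0011,0.0,0.0035,0.0,-0.0,0.0],[1,0.001,0.0,0.0036,0.0,-0.0,0.0],[1,0.0009,0.0,0.0036,0.0,-0.0,0.0],[1,0.0008,0.0,0.0036,0.0,-0.0,0.0],[1,0.0007,0.0,0.0036,0.0,-0.0,0.0],[1,0.0,0.0,0.001,0.0,-0.0,0.0],[1,0.0,0.0,0.0,0.0,-0.0,0.0],[1,0.0,0.0,0.0,0.0,-0.0,0.0],[1,0.0,0.0,0.0,0.0,-0.0,0.0],[1,0.0,0.0,0.0,0.0,-0.0,0.0]]
```

View pics/d.png

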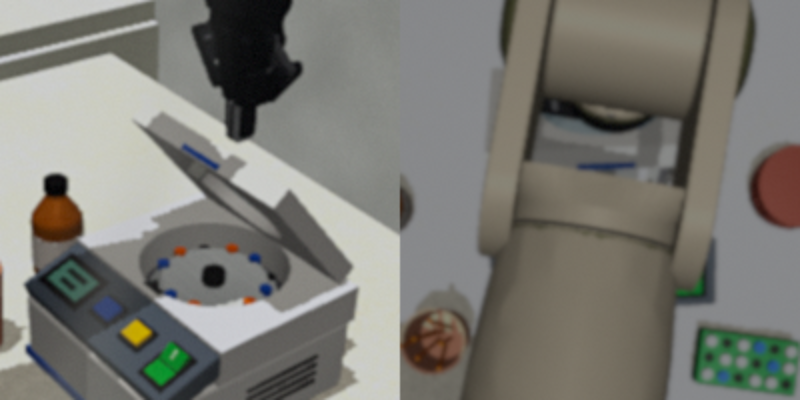

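The closed tips hang just behind and above the lid's outer face (left half, about (240,135)), so they can push it from there.

Request:
send_rows --pt "1 0 0 0.004 0 0 0" --pt "1 0 0 0.004 0 0 0" --pt "1 0 0 0.004 0 0 0" --pt "1 0 0 0.004 0 0 0" --pt "1 0 0 0.0035 0 0 0" --pt "1 0.0032 0 0.0019 0 0 0" --pt "1 0.0031 0 0.002 0 0 0" --pt "1 0.0031 0 0.002 0 0 0" --pt "1 0.003 0 0.0022 0 0 0" --pt "1 0.0029 0 0.0022 0 0 0"

```text
time_s: 5.55
eef_pos: [600.9, 8.8, 231.6]
ee_rot: [0.0, -0.015, 1.0, -0.0]
force: [0.4, -0.6, 2.0]
grip_width: 0.004
grip_force: 0.7
```

Request:
send_rows --pt "1 0.0029 0 0.0024 0 0 0" --pt "1 0.0028 0 0.0024 0 0 0" --pt "1 0.0027 0 0.0025 0 0 0" --pt "1 0.0027 0 0.0026 0 0 0" --pt "1 0.0026 0 0.0026 0 0 0" --pt "1 0.0025 0 0.0028 0 0 0" --pt "1 0.0024 0 0.0028 0 0 0" --pt "1 0.0024 0 0.0028 0 0 0" --pt "1 0.0022 0 0.003 0 0 0" --pt "1 0.0022 0 0.003 0 0 0"

```text
time_s: 6.8
eef_pos: [575.6, 8.1, 204.4]
ee_rot: [-0.0, -0.015, 1.0, 0.0]
force: [-0.3, 0.1, 1.3]
grip_width: -0.004
grip_force: 0.5
```

Request:
send_rows --pt "1 0.0021 0 0.003 0 0 0" --pt "1 0.002 0 0.0032 0 0 0" --pt "1 0.0019 0 0.0031 0 0 0" --pt "1 0.0018 0 0.0033 0 0 0" --pt "1 0.0017 0 0.0033 0 0 0" --pt "1 0.0016 0 0.0033 0 0 0" --pt "1 0.0015 0 0.0034 0 0 0" --pt "1 0.0014 0 0.0034 0 0 0" --pt "1 0.0014 0 0.0035 0 0 0" --pt "1 0.0012 0 0.0035 0 0 0"

```text
time_s: 8.05
eef_pos: [559.1, 7.6, 171.4]
ee_rot: [-0.0, -0.015, 1.0, -0.0]
force: [-0.7, -0.1, 0.4]
grip_width: -0.003
grip_force: 0.4
```

Request:
send_rows --pt "1 0.0011 0 0.0025 0 0 0" --pt "1 0.001 0 0.002 0 0 0" --pt "1 0.0009 0 0.002 0 0 0" --pt "1 0.0005 0 0.002 0 0 0" --pt "1 0.0005 0 0.002 0 0 0" --pt "1 0 0 0.002 0 0 0" --pt "1 0 0 0.0015 0 0 0" --pt "1 0 0 0.0015 0 0 0" --pt "1 0 0 0.001 0 0 0" --pt "1 0 0 0.001 0 0 0"

```text
time_s: 9.3
eef_pos: [555.2, 7.5, 154.0]
ee_rot: [-0.0, -0.015, 1.0, -0.0]
force: [-0.9, -0.6, 0.0]
grip_width: 0.0
grip_force: 0.3
```

Request:
send_rows --pt "1 0 0 0.001 0 0 0" --pt "1 0 0 0.001 0 0 0" --pt "1 0 0 0 0 0 0" --pt "1 0 0 0.001 0 0 0" --pt "1 0 0 0 0 0 0" --pt "1 0 0 0 0 0 0" --pt "1 0 0 0 0 0 0" --pt "1 0 0 0 0 0 0" --pt "1 0 0 0 0 0 0" --pt "1 0 0 0 0 0 0"

```text
time_s: 10.55
eef_pos: [555.3, 7.5, 152.9]
ee_rot: [0.001, -0.015, 1.0, -0.0]
force: [-6.8, 0.1, 15.7]
grip_width: -0.003
grip_force: 7.6
```

```bash
python3 - <<'E'
from plan import *
p,R,s=cur();print(s["time_s"],p,s["force"])
P={v:ctrl.capture(v) for v in("side",)}
cv2.imwrite("pics/e.png",cv2.resize(P["side"]["img"][100:330,200:440,::-1],None,fx=2.5,fy=2.5))
E
```

```text
10.55 [555.28151332   7.50947954 152.91688196] [-6.77339563  0.092436   15.65212648]
```

View pics/e.png

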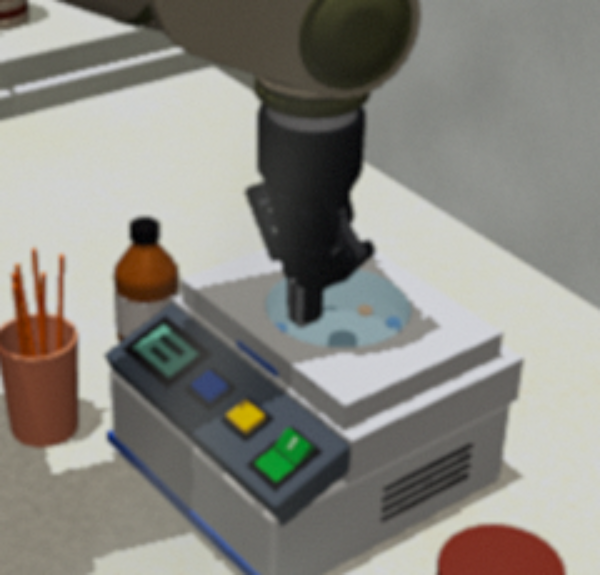

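The lid lies level on the deck and the tips bear on it at (305,315) with 16 N. Next is the rocker.

```bash
python3 - <<'E'
from plan import *
p,R,s=cur()
D=down(.35)
pt=lambda y,up,h: world(X,pm+[0,y,0]+up*u+h*n)
print(pt(-86,13,20),pt(-86,13,3),pt(-36,0,2.5))
p1=p+[0,0,40]
L=[(p+[0,0,k],R) for k in(10,25,45)]
L+=line(L[-1][0],R,pt(-86,13,45),D,7)
print(np.array([l[0] for l in L]).round())
p,R=rows(L,p,R)
L=line(pt(-86,13,45),D,pt(-86,13,13),D,6)+[(pt(-86,13,13),D)]*4
p,R=rows(L,p,R)
E
```

```text
[484.26290415 -80.18052998 138.739     ] [490.09128039 -80.00562622 122.776     ] [476.56142095 -30.38913537 117.8475    ]
[[555.   7. 163.]
 [555.   7. 178.]
 [555.   7. 198.]
 [544.  -5. 193.]
 [533. -18. 188.]
 [521. -30. 183.]
 [510. -43. 178.]
 [498. -55. 172.]
 [487. -68. 167.]
 [476. -80. 162.]]
[[1,-0.0,-0.0,-0.01,0.0,0.0,0.0],[1,-0.0,-0.0,-0.015,0.0,0.0,0.0],[1,-0.0001,-0.0,-0.02,0.0,0.0,0.0],[1,0.0118,-0.0122,0.0051,-0.0,-0.05,0.0],[1,0.012,-0.0122,0.0045,-0.0,-0.05,0.0],[1,0.0122,-0.0122,0.0039,-0.0,-0.05,0.0],[1,0.0124,-0.0123,0.0033,-0.0,-0.049,0.0],[1,0.0125,-0.0122,0.0026,-0.0,-0.05,0.0],[1,0.0126,-0.0122,0.0021,-0.0,-0.05,0.0],[1,0.0128,-0.0122,0.0014,-0.0,-0.05,0.001]]
[[1,-0.0,0.0,0.0053,-0.0,0.0,-0.0],[1,-0.0,0.0,0.0054,-0.0,0.0,-0.0],[1,-0.0,0.0,0.0053,-0.0,0.0,-0.0],[1,-0.0,0.0,0.0053,-0.0,0.0,-0.0],[1,-0.0,0.0,0.0054,-0.0,0.0,-0.0],[1,-0.0,0.0,0.0053,-0.0,0.0,-0.0],[1,-0.0,0.0,-0.0,-0.0,0.0,-0.0],[1,-0.0,0.0,-0.0,-0.0,0.0,-0.0],[1,-0.0,0.0,-0.0,-0.0,0.0,-0.0],[1,-0.0,0.0,-0.0,-0.0,0.0,-0.0]]
```

Request:
send_rows --pt "1 0 0 -0.01 0 0 0" --pt "1 0 0 -0.016 0 0 0" --pt "1 0 0 -0.02 0 0 0" --pt "1 0.0118 -0.0122 0.005 0 -0.05 0" --pt "1 0.012 -0.0122 0.0045 0 -0.05 0" --pt "1 0.0122 -0.0122 0.004 0 -0.05 0" --pt "1 0.0124 -0.0122 0.0033 0 -0.05 0" --pt "1 0.0125 -0.0122 0.0026 0 -0.05 0" --pt "1 0.0126 -0.0122 0.0021 0 -0.05 0" --pt "1 0.0128 -0.0122 0.0014 0 -0.05 0"

```text
time_s: 11.85
eef_pos: [475.5, -80.9, 162.1]
ee_rot: [0.175, -0.015, 0.984, 0.002]
force: [0.4, -0.4, -0.3]
grip_width: -0.003
grip_force: 0.0
```

Request:
send_rows --pt "1 0 0 0.005 0 0 0" --pt "1 0 0 0.006 0 0 0" --pt "1 0 0 0.006 0 0 0" --pt "1 0 0 0.006 0 0 0" --pt "1 0 0 0.004 0 0 0" --pt "1 0 0 0 0 0 0" --pt "1 0 0 0 0 0 0" --pt "1 0 0 0 0 0 0" --pt "1 0 0 0 0 0 0" --pt "1 0 0 0 0 0 0"

```text
time_s: 13.1
eef_pos: [484.8, -80.1, 136.1]
ee_rot: [0.174, -0.015, 0.985, 0.003]
force: [-0.2, -0.0, 1.1]
grip_width: 0.002
grip_force: 0.0
```

```bash
python3 - <<'E'
from plan import *
p,R,s=cur();pt=lambda y,up,h: world(X,pm+[0,y,0]+up*u+h*n)
print(s["time_s"],p,pt(-86,13,18),R.inv().apply(pt(-86,13,2)-p),s["force"])
P={v:ctrl.capture(v) for v in("side","top")}
a=P["side"]["img"][180:330,230:380,::-1];b=P["top"]["img"][200:350,280:430,::-1]
cv2.imwrite("pics/f.png",cv2.resize(np.hstack([a,b]),None,fx=2.66,fy=2.66))
E
```

```text
13.1 [484.77424165 -80.07600268 136.10895941] [484.94859547 -80.15995307 136.861     ] [-0.42051409 -0.08845074 15.34747432] [-0.15974138 -0.01760157  1.14802058]
```

View pics/f.png

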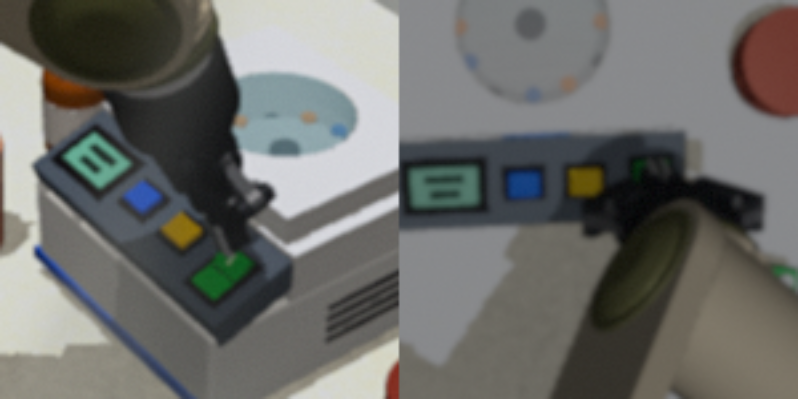

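The tips are over the raised far half of the rocker (left half, about (235,262)), so I press along the panel normal.

Request:
send_rows --pt "1 0 0 0.003 0 0 0" --pt "1 0 0 0.003 0 0 0" --pt "1 0 0 0.002 0 0 0" --pt "1 0 0 0.002 0 0 0" --pt "1 0 0 0.0015 0 0 0" --pt "1 0 0 0.0015 0 0 0" --pt "1 0 0 0.0005 0 0 0" --pt "1 0 0 0 0 0 0" --pt "1 0 0 0 0 0 0" --pt "1 0 0 0 0 0 0"

```text
time_s: 14.45
eef_pos: [489.3, -79.9, 123.3]
ee_rot: [0.174, -0.015, 0.985, 0.003]
force: [1.1, -1.4, 2.4]
grip_width: 0.002
grip_force: 1.1
```

Request:
send_rows --pt "1 0 0 0.0005 0 0 0" --pt "1 0 0 0.0005 0 0 0" --pt "1 0 0 0.0005 0 0 0" --pt "1 0 0 0.0005 0 0 0" --pt "1 0 0 0 0 0 0" --pt "1 0 0 0 0 0 0" --pt "1 0 0 0 0 0 0" --pt "1 0 0 0 0 0 0" --pt "1 0 0 0 0 0 0" --pt "1 0 0 0 0 0 0"

```text
time_s: 15.7
eef_pos: [489.9, -79.9, 122.1]
ee_rot: [0.174, -0.015, 0.985, 0.002]
force: [-8.5, -1.3, 15.7]
grip_width: -0.004
grip_force: 8.6
```

Request:
send_rows --pt "1 0 0 -0.01 0 0 0" --pt "1 0 0 -0.015 0 0 0" --pt "1 0.003 0.01 0 0 0 0" --pt "1 0.003 0.01 0 0 0 0" --pt "1 0.003 0.01 0 0 0 0" --pt "1 0.003 0.01 0 0 0 0" --pt "1 0.001 0.01 0 0 0 0" --pt "1 0 0 0 0 0 0" --pt "1 0 0 0 0 0 0" --pt "1 0 0 0 0 0 0"

```text
time_s: 16.95
eef_pos: [467.9, -30.8, 140.5]
ee_rot: [0.174, -0.015, 0.985, 0.003]
force: [-0.3, -0.6, -0.6]
grip_width: 0.002
grip_force: 0.0
```

```bash
python3 - <<'E'
from plan import *
p,R,s=cur();pt=lambda y,up,h: world(X,pm+[0,y,0]+up*u+h*n)
print(s["time_s"],p,"to key face",R.inv().apply(pt(-36,0,7)-p),s["force"])
P={v:ctrl.capture(v) for v in("side","top")}
a=P["side"]["img"][180:330,230:380,::-1];b=P["top"]["img"][200:350,280:430,::-1]
cv2.imwrite("pics/g.png",cv2.resize(np.hstack([a,b]),None,fx=2.66,fy=2.66))
E
```

```text
16.95 [467.90883771 -30.81110791 140.50375239] to key face [-0.36493218  0.16476738 19.75404721] [-0.28675754 -0.59234956 -0.64603895]
```

View pics/g.png

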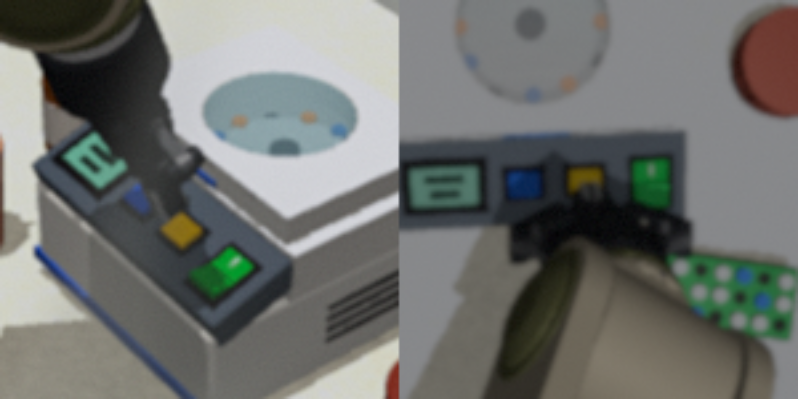

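The rocker at (225,272) has flipped: its far half now lies flat and bright, and the near half is raised and dark. The tips stand over the yellow key, so I press it.

Request:
send_rows --pt "1 0 0 0.004 0 0 0" --pt "1 0 0 0.005 0 0 0" --pt "1 0 0 0.004 0 0 0" --pt "1 0 0 0.003 0 0 0" --pt "1 0 0 0.002 0 0 0" --pt "1 0 0 0.002 0 0 0" --pt "1 0 0 0.002 0 0 0" --pt "1 0 0 0.0015 0 0 0" --pt "1 0 0 0.0005 0 0 0" --pt "1 0 0 0 0 0 0"

```text
time_s: 18.3
eef_pos: [476.1, -30.3, 118.0]
ee_rot: [0.174, -0.015, 0.985, 0.003]
force: [-2.7, 0.4, 4.2]
grip_width: 0.002
grip_force: 2.2
```

Request:
send_rows --pt "1 0 0 0.0005 0 0 0" --pt "1 0 0 0.0005 0 0 0" --pt "1 0 0 0.0005 0 0 0" --pt "1 0 0 0 0 0 0" --pt "1 0 0 0 0 0 0" --pt "1 0 0 0 0 0 0" --pt "1 0 0 0 0 0 0" --pt "1 0 0 0 0 0 0" --pt "1 0 0 0 0 0 0" --pt "1 0 0 0 0 0 0"

```text
time_s: 19.55
eef_pos: [476.4, -30.3, 117.3]
ee_rot: [0.174, -0.015, 0.985, 0.003]
force: [-12.5, 1.2, 17.1]
grip_width: 0.003
grip_force: 10.5
```

```bash
python3 - <<'E'
from plan import *
p,R,s=cur();pt=lambda y,up,h: world(X,pm+[0,y,0]+up*u+h*n)
print(s["time_s"],p,"to key in",R.inv().apply(pt(-36,0,2.5)-p),s["force"])
P={v:ctrl.capture(v) for v in("side","top")}
a=P["side"]["img"][180:330,230:380,::-1];b=P["top"]["img"][200:350,280:430,::-1]
cv2.imwrite("pics/i.png",cv2.resize(np.hstack([a,b]),None,fx=2.66,fy=2.66))
E
```

```text
19.55 [476.38725304 -30.2613638  117.29817631] to key in [-0.34830153 -0.13326847 -0.45753919] [-12.48924137   1.1818696   17.12236612]
```

View pics/i.png

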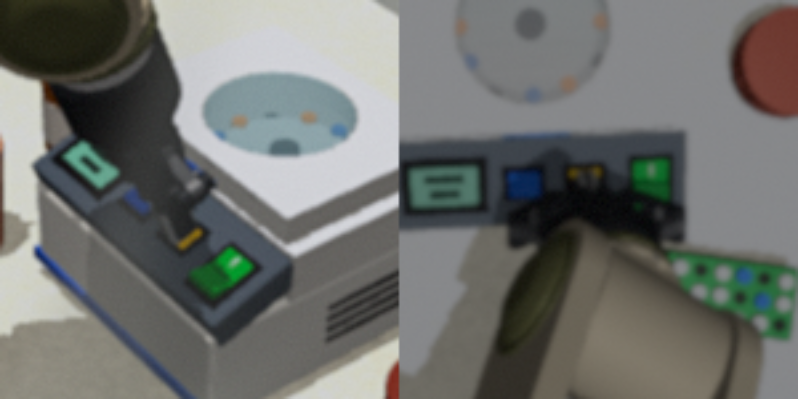

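The yellow key at (185,238) is hard on its stop under the tips, at 21 N. The lid is shut, the rocker is on, and the blue key is clear of the fingers.

```bash
python3 -c "
from rig import ctrl
print(ctrl.finish_job())"
```

```text
the job is handed in; nothing more can be done
None
```

The job is handed in at about 20 s of the 42 s allowed: I eased the lid fully shut, then switched the rocker on, and the arm is still holding the yellow short-spin key right in; the blue key was not pressed.

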